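# Start the book press spindle in its nut

### The job

Take the T-handled spindle out of the tool block and set it loosely, foot down, in the mouth of the nut on the press, with its T-bar in line with the press's beam. Then turn it backward (anticlockwise from above) until you feel the thread drop, and from there forward one whole turn. Finish still holding the spindle, upright and started like that, so that I can take over from you; don't disturb the other things on the table.

Things in the scene. Friction and masses are not known exactly. Their poses are not given: they have to be found in the camera images.
- spindle: loose steel press spindle, 151 mm tall, 0.45 to 0.65 kg, upright in the tool block. Origin: centre of its foot; z up its axis, x along its T-bar. From the foot up: plain round stem, 20 mm thick (foot bevelled to 16), 45 mm long; oiled right-hand thread, 30 mm over its ridges, to 99 mm; hub 31 mm thick to 109 mm; neck 12 mm thick to 135 mm; T-bar to 151 mm.
- spindle_bar (a point): centre of the spindle's T-bar, on the axis 143 mm above the foot. The bar is flat-sided, 90 mm long (along the spindle's x), 12 mm thick, 16 mm high, with 26 mm of free neck below it. Its two ends are alike.
- spindle_thread (a point): point on the spindle's axis at the lower end of its thread, 45 mm above the foot, 98 mm below the centre of the T-bar. The thread has two starts: two ridges 6 mm apart, beginning below the two ends of the T-bar; it goes down 12 mm a clockwise turn, seen from above.
- press: small wooden book press fixed to the table. Origin: centre of its underside. Bed 180 x 260 x 22 mm, two posts and a cross-beam 64 mm wide and 260 mm long, running along the press's y, its top at 142 mm. A platen (part of the press) lies on the bed.
- nut: flanged steel nut fixed on the middle of the beam: flange 68 mm, boss 46 mm across and 28 mm high. Origin: centre of its underside, 142 mm above the table; z up, x points to one of the two opposite places at the mouth where its thread begins: the drop comes as the T-bar passes that line, or up to 0.4 rad later; with the bar along the beam, the line is 1.3 to 2.3 rad of backward turning away.
- nut_mouth (a point): centre of the nut's open mouth, 170 mm above the table; 23 mm free bore down through nut and beam. A spindle set in loosely rests with its point spindle_thread 0.5 to 6.5 mm below this point; backward turning lifts it to about 0.5 mm, then it drops 5 to 6 mm by its own weight unless clamped up (every half turn). One turn forward from the drop brings it to 18.5 mm below.
- block_hole (a point): top centre of the hole (22 mm wide, 40 mm deep) in which the spindle stands, 60 mm above the table. The beech tool block is fixed, 70 x 210 x 60 mm; a short awl, bone folder and needle holder stand in it near its two ends, 70 mm or more from the hole, up to 102 mm above the table.
- bowl: white ceramic water bowl, 96 mm across, 45 mm high; leave it alone. Origin: centre of its underside.
- bottle_a: dark brown paint bottle, 38 mm across, 125 mm high, white cap; leave it alone. Origin: centre of its underside.
- bottle_b: red paint bottle, 38 mm across, 125 mm high, black cap; leave it alone. Origin: centre of its underside.
- keepsake_box: open white wooden box, 130 x 130 x 100 mm high; leave it alone. Origin: centre of its underside.
- box_lid: its white lid, 140 x 140 x 12 mm with a 23 mm high brass knob, lying on the table; leave it alone. Origin: centre of its underside.
- brush: paint brush lying on the table, 165 mm long; leave it alone. Origin: centre of its underside.
- cup: yellow plastic cup, 80 mm across, 110 mm high; leave it alone. Origin: centre of its underside.
- book: hard-back book lying flat, 210 x 150 x 22 mm; leave it alone. Origin: centre of its underside.

How it is judged:
By the outcome, as a careful person would: the job done as asked, in the order asked, and still so for the second after the job is handed in, while the arm keeps its last pose, push and grip.
It also fails if it takes over 72 s, if anything falls off the work surface, if the arm or the gripper's body presses on something with over 40 N, if the wrist force passes 120 N, or if a joint passes its speed limit or range.

### The arm

A 7-joint arm with a two-finger parallel gripper is mounted at the origin on the work surface. World frame = base frame: x ahead of the robot, y to its left, z up, the work surface at z = 0. Lengths are in m, angles in rad, forces in N, time in s.
With the tool pointing down it reaches from about 0.425 to 0.95 m from the base axis. Payload 4.7 kg.
Tool frame: the origin (TCP) lies on the mounting face of the last link; the fingertips stand 173 mm ahead of it and the grasp point (between the pads) lies 155 mm ahead of it; z points along the fingers, y is the line along which they close (so a half turn about z gives the same grasp; the last joint's range is limited). The gripper opens to 85 mm and grips with 20 to 120 N. Pads are 22 mm wide; open, the fingers measure 114 mm over their backs; the gripper's body (76 mm by 85 mm) begins 54 mm behind the grasp point. The pads swing forward as they close: fully open they stand 13 mm farther back than shut.
Start: joints at [1.207, 0.469, -0.049, 1.532, 0.024, 1.141, -0.082], TCP at [0.222, -0.638, 0.405] pointing down, gripper open.
Joint ranges: [-2.59, 2.59], [-0.33, 1.99], [-1.39, 1.29], [0.1, 2.45], [-1.04, 4.18], [0.21, 1.99], [-2.66, 2.66]. Speed limits (rad/s): [2.57, 2.57, 3.14, 3.14, 3.14, 3.14, 3.14].

### API

Orientations are given as a 3x3 rotation matrix whose columns are the frame's x, y, z axes.
In Python, from cell import robot gives the robot as it stands. The module is installed in compiled form; this text tells all that it offers.
- The arm moves only by the tool carry_out, never from a script. Its argument "steps" is one flat list of numbers, 7 for each row, row after row: the shift along the tool's x, y, z in cm, then the turn, a rotation vector about the tool's x, y, z in rad, then the opening, from -1 (shut) to 1 (fully open). In form: [dx, dy, dz, ax, ay, az, gripper, dx, dy, dz, ax, ay, az, gripper, ...]. A call has 1 to 5 rows; each row is the pose to reach, as a shift and turn from the pose commanded when the call began, along the tool's axes at that moment; what a row does not reach only later rows make up. A row lasts 1/10 s, in which the tool goes at most 50 mm and 8.59 degrees, less where a joint would pass 70% of its speed; a pose out of reach is approached as far as the arm can. A call with a gripper value outside its range is refused whole. The fingers move at their own pace and stop on an object; the grip force is fixed at half the most. Time passes only in rows, so rows that repeat a pose let the fingers close. It gives the time, the measured TCP pose, the force, the opening and the grip force at its end, in the units of the state.
- robot.read_state(): the state, without advancing time (a new reading comes with each control period).
- robot.get_image(name): name is "scene" or "top" or "wrist"; returns the picture (400x640x3 uint8, blue, green, red); there is no depth.
- robot.camera_info(name): a dict with "K" (3x3 intrinsics, pixels), "cam_to_world" (4x4, takes a point from camera to world coordinates). Camera axes: x right, y up, looking along -z (the intrinsics and any distortion apply to the point x, -y, -z); pixel columns grow to the right and rows downward; lengths in m; the calibration is good to about 2 mm. A picture is of the moment at which its call begins: read the wrist's pose just before it. camera_info takes no time and is no camera call; for the wrist camera it gives the pose at the moment of the call.
- robot.close_job(): hands the job in; it is judged then, once.
The state is a dict: "time": time; "joint_pos": joint angles; "qd": joint speeds; "tau": joint torques, N m; "ee_pos": TCP position; "tool_rot": TCP orientation; "contact_force": force on the tool from outside, world axes, zero at the start; "ft_torque": the same for the moment, N m; "grip_width": finger opening in m; "gripper_force": force on a finger pad.
Only numpy, scipy, OpenCV 4.12 (cv2) and the standard library are available. Lean on these libraries where they do the work, as an engineer would, in place of code of your own. Each camera call takes 0.05 s, during which the arm holds its last target. There are 200 camera calls.

## Working session

There is one attempt and no reset: what is moved stays moved. The work goes in short steps, Python scripts to look and compute and a tool call to move; the robot and the scene stay as the last step left them, time stands still between calls to the robot, and variables do not carry over. Pictures are saved under pics/ and viewed, at most 10 in all, crops included, and the job is handed in when it is done.

Besides the shell and the picture viewer there is one more tool, called as name(argument=value, ...) on one line, values as JSON. carry_out: Moves the arm, as the interface text tells. Its arguments: {"type":"object","properties":{"steps":{"type":"array","items":{"type":"number"}}},"required":["steps"]}

```bash
mkdir -p pics
python3 - <<'E'
from cell import robot
import cv2,numpy as np
np.set_printoptions(precision=4,suppress=True)
s=robot.read_state(); print(s)
for n in ["scene","top"]:
    im=robot.get_image(n); cv2.imwrite(f"pics/{n}0.png",im)
    c=robot.camera_info(n); print(n,c)
print(robot.camera_info("wrist"))
E
```

```text
{'time': 0.0, 'joint_pos': array([ 1.2071,  0.4694, -0.0486,  1.5337,  0.0241,  1.141 , -0.0823]), 'qd': array([ 0.0008,  0.    , -0.0015,  0.0015, -0.0014, -0.0004,  0.0013]), 'tau': array([  0.0004, -51.0313,  -0.0467, -23.7713,   0.0107,   0.0074,
        -0.    ]), 'ee_pos': array([ 0.2217, -0.6373,  0.4037]), 'tool_rot': array([[ 0.9444,  0.3287, -0.0007],
       [ 0.3287, -0.9444,  0.0018],
       [-0.0001, -0.002 , -1.    ]]), 'contact_force': array([-0.2346,  0.2559, -0.2806]), 'ft_torque': array([ 0.0589,  0.039 , -0.0404]), 'gripper_force': 0.0, 'grip_width': 0.08562449745143479}
scene {'K': array([[507.4645,   0.    , 321.4151],
       [  0.    , 507.4645, 195.2376],
       [  0.    ,   0.    ,   1.    ]]), 'cam_to_world': array([[-0.723 , -0.4776,  0.4992,  1.3553],
       [ 0.6906, -0.4776,  0.5431,  0.9142],
       [-0.021 ,  0.7374,  0.6751,  1.2384],
       [ 0.    ,  0.    ,  0.    ,  1.    ]])}
top {'K': array([[457.3538,   0.    , 315.6615],
       [  0.    , 457.3538, 203.0808],
       [  0.    ,   0.    ,   1.    ]]), 'cam_to_world': array([[-0.0082,  0.9881, -0.1539,  0.2884],
       [-1.    , -0.008 ,  0.0019,  0.0113],
       [ 0.0006,  0.1539,  0.9881,  1.5771],
       [ 0.    ,  0.    ,  0.    ,  1.    ]])}
{'K': array([[346.1998,   0.    , 312.7965],
       [  0.    , 346.1998, 204.3878],
       [  0.    ,   0.    ,   1.    ]]), 'cam_to_world': array([[ 0.3281,  0.907 ,  0.264 ,  0.2892],
       [-0.9446,  0.3156,  0.0897, -0.6127],
       [-0.002 , -0.2788,  0.9603,  0.3736],
       [ 0.    ,  0.    ,  0.    ,  1.    ]])}
```

View pics/scene0.png

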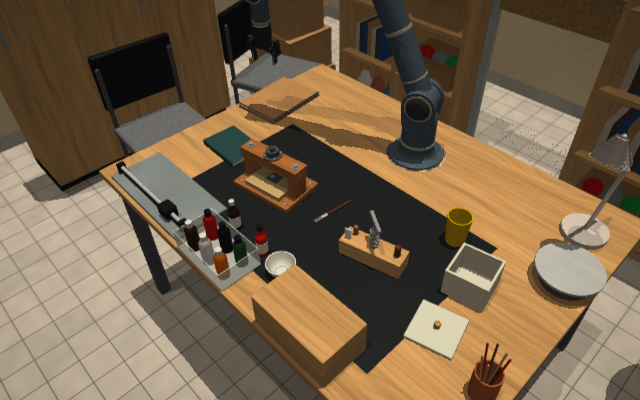

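View pics/top0.png

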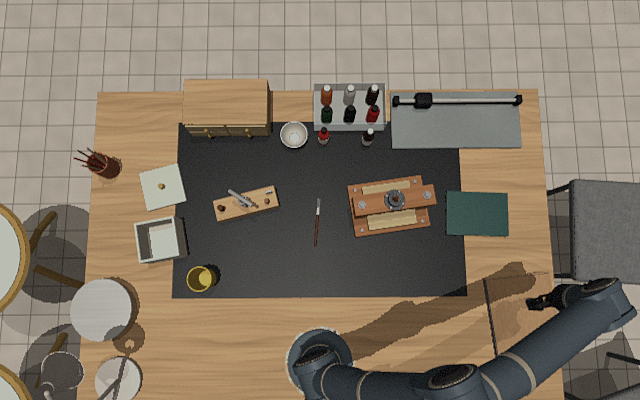

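Scene: spindle at about (375,230) in the block, nut on the press at (272,152). Top: T-bar near (241,199), nut at (395,199). I'll enlarge both areas.

Run:
```python
import cv2,numpy as np
t=cv2.imread("pics/top0.png"); s=cv2.imread("pics/scene0.png")
r=lambda a,x,y,w,h,k:cv2.resize(a[y:y+h,x:x+w],None,fx=k,fy=k,interpolation=cv2.INTER_CUBIC)
a=r(t,206,170,80,60,5);b=r(t,340,170,80,60,5);c=r(s,335,205,80,60,5);d=r(s,235,135,80,60,5)
cv2.imwrite("pics/c1.png",np.vstack([np.hstack([a,b]),np.hstack([c,d])]))
```

```text
(no output)
```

View pics/c1.png

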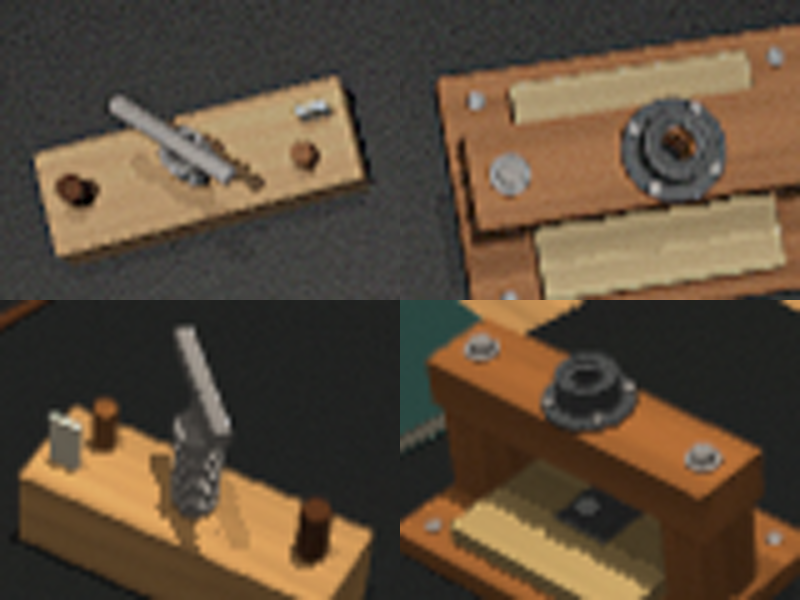

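Crop: T-bar ends at top-image (229,191) and (252,205). The nut mouth is at top (394.8,198.6) and scene (252+...≈272,149.6). The beam's lower edge slopes from (356,216.4) to (420,208).

```bash
cat > h.py <<'E'
import numpy as np,cv2
from cell import robot
np.set_printoptions(precision=4,suppress=True)
def ray(n,p,ci=None):
    c=ci or robot.camera_info(n); K=c["K"];T=np.array(c["cam_to_world"])
    d=np.linalg.inv(K)@[p[0],p[1],1]; d=T[:3,:3]@[d[0],-d[1],-d[2]]
    return T[:3,3],d/np.linalg.norm(d)
def onz(n,p,z,ci=None):
    o,d=ray(n,p,ci); return o+d*(z-o[2])/d[2]
def tri(*rs):
    A=sum(np.eye(3)-np.outer(d,d) for o,d in rs); b=sum((np.eye(3)-np.outer(d,d))@o for o,d in rs)
    return np.linalg.solve(A,b)
def proj(n,P,ci=None):
    c=ci or robot.camera_info(n);q=np.linalg.inv(c["cam_to_world"])@np.r_[P,1]
    v=c["K"]@[q[0],-q[1],-q[2]]; return v[:2]/v[2]
E
python3 - <<'E'
from h import *
a=onz("top",(229,191),.168);b=onz("top",(252,205),.168);print(a,b,(a+b)/2,np.linalg.norm(a-b),"ang",np.arctan2(*(b-a)[[1,0]]))
print("scene bar",[335+185/5,205+330/5],[335+220/5,205+430/5])
p=tri(ray("top",(229,191)),ray("scene",(371.5,271))) if 0 else None
for P in(a,b):print(proj("scene",P))
m=onz("top",(394.8,198.6),.17);print("mouth",m,proj("scene",m),"seen",235+187/5,135+73/5)
e=[onz("top",q,.142) for q in((356,216.4),(420,208))];print("beam ang",np.arctan2(*(e[1]-e[0])[[1,0]]),e)
# bolts at beam ends
print(onz("top",(340+110/5,170+175/5),.147))
bl=[onz("top",(206+x/5,170+y/5),.06) for x,y in((36,155),(335,78),(368,180),(58,258))];print("block",bl,sum(bl)/4)
E
```

```text
[0.5483 0.2796 0.168 ] [0.5034 0.207  0.168 ] [0.5258 0.2433 0.168 ] 0.08535588812810484 ang -2.124928621462356
scene bar [372.0, 271.0] [379.0, 291.0]
[379.2589 230.0292]
[371.0769 210.0371]
mouth [ 0.5197 -0.2383  0.17  ] [272.6901 148.7312] seen 272.4 149.6
beam ang -1.4476494376409685 [array([ 0.4682, -0.1186,  0.142 ]), array([ 0.4934, -0.3221,  0.142 ])]
[ 0.5038 -0.1379  0.147 ]
block [array([0.5345, 0.3525, 0.06  ]), array([0.5855, 0.152 , 0.06  ]), array([0.5157, 0.1294, 0.06  ]), array([0.4648, 0.336 , 0.06  ])] [0.5251 0.2425 0.06  ]
```

carry_out(steps=[21,-14,-1,0,0,0,1,21,-14,-1,0,0,0,1,21,-14,-1,0,0,0,1,21,-14,-1,0,0,0,1,21,-14,-1,0,0,0,1])

```text
time: 0.6
ee_pos: [0.3734, -0.4365, 0.4144]
tool_rot: [[0.945, 0.328, -0.0], [0.328, -0.945, 0.0], [-0.0, -0.0, -1.0]]
contact_force: [1.2, -1.5, 0.2]
grip_width: 0.0857
gripper_force: 0.0
```

carry_out(steps=[20,-14,0,0,0,0,1,20,-14,0,0,0,0,1,20,-14,0,0,0,0,1,20,-14,0,0,0,0,1,20,-14,0,0,0,0,1])

```text
time: 1.1
ee_pos: [0.5165, -0.2378, 0.4145]
tool_rot: [[0.944, 0.33, -0.0], [0.33, -0.944, 0.0], [0.0, -0.0, -1.0]]
contact_force: [0.2, 0.2, -0.1]
grip_width: 0.0852
gripper_force: 0.0
```

Run:
```python
from h import *; import pickle
c=robot.camera_info("wrist");im=robot.get_image("wrist");cv2.imwrite("pics/w1.png",im);pickle.dump(c,open("w1.pkl","wb"))
print(proj("wrist",[.5197,-.2383,.17],c))
```

```text
[317.008  214.4219]
```

carry_out(steps=[8,-22.5,-0.5,0,0,0,1,8,-22.5,-0.5,0,0,0,1,8,-22.5,-0.5,0,0,0,1,8,-22.5,-0.5,0,0,0,1,8,-22.5,-0.5,0,0,0,1])

```text
time: 1.65
ee_pos: [0.5165, 0.0014, 0.4196]
tool_rot: [[0.944, 0.331, -0.0], [0.331, -0.944, 0.001], [0.0, -0.001, -1.0]]
contact_force: [-0.1, 0.3, 0.5]
grip_width: 0.0854
gripper_force: 0.0
```

carry_out(steps=[8.8,-22.6,0,0,0,-0.68,1,8.8,-22.6,0,0,0,-0.68,1,8.8,-22.6,0,0,0,-0.68,1,8.8,-22.6,0,0,0,-0.68,1,8.8,-22.6,0,0,0,-0.68,1])

```text
time: 2.15
ee_pos: [0.5255, 0.2431, 0.4194]
tool_rot: [[0.523, 0.852, -0.0], [0.852, -0.523, 0.0], [0.0, -0.001, -1.0]]
contact_force: [0.0, -0.4, -0.2]
grip_width: 0.0853
gripper_force: 0.0
```

carry_out(steps=[0,0,0,0,0,0,1])

```text
time: 2.25
ee_pos: [0.5241, 0.2471, 0.4195]
tool_rot: [[0.518, 0.855, -0.001], [0.855, -0.518, 0.005], [0.004, -0.004, -1.0]]
contact_force: [0.2, -0.3, 1.4]
grip_width: 0.0854
gripper_force: 0.0
```

Run:
```python
from h import *; import pickle
s=robot.read_state();print(s['joint_pos'],s['ee_pos'],s['tool_rot'])
c=robot.camera_info("wrist");im=robot.get_image("wrist");cv2.imwrite("pics/w2.png",im);pickle.dump(c,open("w2.pkl","wb"))
for P in([.5483,.2796,.168],[.5034,.207,.168]):print(proj("wrist",P,c))
a=cv2.imread("pics/w1.png");cv2.imwrite("pics/w12.png",np.vstack([cv2.resize(a,(480,300)),cv2.resize(im,(480,300))]))
```

```text
[-0.0462  0.3619 -0.6022  1.7229  0.219   1.1239 -1.2577] [0.5241 0.2471 0.4195] [[ 0.5181  0.8553 -0.0012]
 [ 0.8553 -0.5181  0.0049]
 [ 0.0036 -0.0036 -1.    ]]
[320.5638 157.3949]
[318.7772 277.6905]
```

View pics/w12.png

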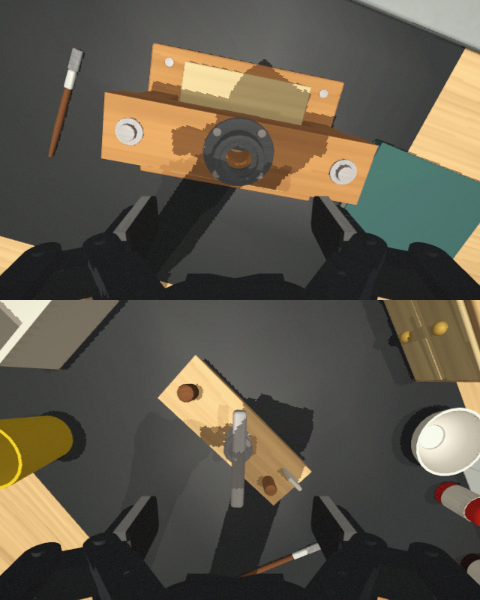

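Wrist views (480-wide halves): the nut mouth is at (238,157), with the beam bolts at (128,131) and (343,172). The T-bar runs (239,112) to (237,205), nearly along the tool's x axis as wanted.

Run:
```python
from h import *; import pickle
c=pickle.load(open("w2.pkl","rb"));im=cv2.imread("pics/w2.png")
hsv=cv2.cvtColor(im,cv2.COLOR_BGR2HSV)
m=((hsv[...,1]<45)&(hsv[...,2]>85)).astype(np.uint8);r=np.zeros_like(m);r[130:290,295:345]=m[130:290,295:345]
n,l,st,ce=cv2.connectedComponentsWithStats(r);k=1+st[1:,4].argmax();print(st[k])
cnt=np.argwhere(l==k)[:,::-1].astype(np.float32);R=cv2.minAreaRect(cnt);print(R)
b=cv2.boxPoints(R);b=b[b[:,1].argsort()];e=[onz("wrist",(b[0]+b[1])/2,.171,c),onz("wrist",(b[2]+b[3])/2,.171,c)]
print(e,(e[0]+e[1])/2,np.linalg.norm(e[0]-e[1]),np.arctan2(*(e[0]-e[1])[[1,0]]))
c=pickle.load(open("w1.pkl","rb"));im=cv2.imread("pics/w1.png")
P=[onz("wrist",(x*4/3,y*4/3),.146,c) for x,y in((128,131),(343,172))];print("bolts",P,sum(P)/2,np.arctan2(*(P[0]-P[1])[[1,0]]))
g=cv2.cvtColor(im,cv2.COLOR_BGR2GRAY)[140:270,250:390];h=cv2.cvtColor(im,cv2.COLOR_BGR2HSV)[140:270,250:390]
d=((h[...,1]<70)&(g<110)).astype(np.uint8)
n,l,st,ce=cv2.connectedComponentsWithStats(1-d);print(st,ce)
cv2.imwrite("pics/w1c.png",cv2.resize(im[140:270,250:390],None,fx=4,fy=4,interpolation=cv2.INTER_CUBIC))
```

```text
[ 295  147   41  132 3561]
((314.0938720703125, 212.85435485839844), (38.27123260498047, 133.1680908203125), 9.605203628540039)
[array([0.5543, 0.284 , 0.171 ]), array([0.4944, 0.2136, 0.171 ])] [0.5243 0.2488 0.171 ] 0.09242625182623597 0.8664351474249242
bolts [array([ 0.5063, -0.1348,  0.146 ]), array([ 0.5355, -0.3419,  0.146 ])] [ 0.5209 -0.2383  0.146 ] 1.7110703144238553
[[   0   17  140  113 8311]
 [   0    0  140  124 8962]
 [  34   31   11   11   93]
 [  94   33   11   11   90]
 [  51   59   35   26  744]] [[63.231  79.2246]
 [75.474  50.8548]
 [38.8172 35.6882]
 [98.6444 37.6111]
 [67.8777 71.2352]]
```

View pics/w1c.png

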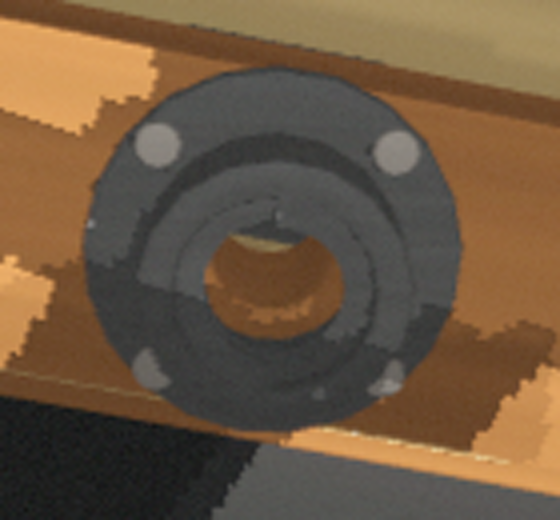

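The crop shows the nut boss circle centred at about (275,277) in the crop, i.e. wrist pixel (318.8,209.3).

Run:
```python
from h import *; import pickle
c=pickle.load(open("w1.pkl","rb"))
print("mouth",onz("wrist",(318.8,209.3),.17,c),"flange c",onz("wrist",(250+273.5/4,140+250/4),.148,c))
c=pickle.load(open("w2.pkl","rb"));im=cv2.imread("pics/w2.png")
g=cv2.cvtColor(im,cv2.COLOR_BGR2GRAY).astype(int);h=cv2.cvtColor(im,cv2.COLOR_BGR2HSV)
pts=[]
for y in list(range(150,172,3))+list(range(234,272,3)):
    x=np.where((h[y,295:345,1]<45)&(g[y,295:345]>85))[0]+295; print(y,x.min(),x.max(),end='; '); pts.append(((x.min()+x.max())/2,y))
pts=np.array(pts)
P=np.array([onz("wrist",p,.171,c) for p in pts]); vx,vy,x0,y0=cv2.fitLine(P[:,:2].astype(np.float32),cv2.DIST_HUBER,0,.001,.001).ravel()
print("\nang",np.arctan2(vy,vx),x0,y0)
print(onz("wrist",(317.5,147),.171,c),onz("wrist",(316,279),.171,c))
```

```text
mouth [ 0.5234 -0.2382  0.17  ] flange c [ 0.5218 -0.2388  0.148 ]
150 312 327; 153 311 328; 156 311 328; 159 311 327; 162 311 327; 165 311 327; 168 310 327; 171 307 327; 234 295 324; 237 295 324; 240 295 324; 243 295 324; 246 295 324; 249 295 324; 252 295 324; 255 295 324; 258 295 324; 261 295 324; 264 297 324; 267 295 323; 270 295 323; 
ang 0.93258667 0.52055115 0.24400394
[0.5502 0.2866 0.171 ] [0.502  0.2085 0.171 ]
```

Run:
```python
from h import *; import pickle
c=pickle.load(open("w2.pkl","rb"))
a,b=onz("wrist",(319.2,148),.171,c),onz("wrist",(315.2,276),.171,c)
ang=np.arctan2(*(a-b)[[1,0]]);ctr=(a+b)/2;print(a,b,ctr,np.linalg.norm(a-b),ang)
s=robot.read_state();R=s['tool_rot'];print("d",R.T@(np.r_[.5255,.2445,.318]-s['ee_pos'])*100,"yaw",np.arctan2(R[1,0],R[0,0]),"tilt",R[:,2])
```

```text
[0.5508 0.2855 0.171 ] [0.5027 0.2108 0.171 ] [0.5267 0.2482 0.171 ] 0.08883543937789046 0.9992284838533568
d [ 0.0827  0.0223 10.1177] yaw 1.020777520136307 tilt [-0.0013  0.0014 -1.    ]
```

carry_out(steps=[0.1,0,5,0,0,0.015,1,0.1,0,9,0,0,0.015,1,0.1,0,10.2,0,0,0.015,1,0.1,0,10.2,0,0,0.015,0,0.1,0,10.2,0,0,0.015,-0.4])

```text
time: 2.8
ee_pos: [0.5273, 0.2414, 0.3192]
tool_rot: [[0.541, 0.841, 0.002], [0.841, -0.541, 0.001], [0.002, 0.001, -1.0]]
contact_force: [-0.3, 0.3, 0.7]
grip_width: 0.0591
gripper_force: 0.0
```

carry_out(steps=[0,0,0,0,0,0,-1,0,0,0,0,0,0,-1,0,0,0,0,0,0,-1,0,0,0,0,0,0,-1,0,0,0,0,0,0,-1])

```text
time: 3.3
ee_pos: [0.5265, 0.2423, 0.3189]
tool_rot: [[0.54, 0.842, 0.001], [0.842, -0.54, 0.001], [0.002, 0.001, -1.0]]
contact_force: [-1.8, 0.6, 6.1]
grip_width: 0.0112
gripper_force: 59.6
```

carry_out(steps=[0,0,0,0,0,0,-1,0,0,0,0,0,0,-1,0,0,0,0,0,0,-1])

```text
time: 3.6
ee_pos: [0.5265, 0.2423, 0.3189]
tool_rot: [[0.54, 0.842, 0.001], [0.842, -0.54, 0.001], [0.002, 0.001, -1.0]]
contact_force: [-1.8, 0.0, 6.5]
grip_width: 0.0109
gripper_force: 59.6
```

carry_out(steps=[0,0,-2,0,0,0,-1,0,0,-4.5,0,0,0,-1,0,0,-8,0,0,0,-1,0,0,-12,0,0,0,-1,0,0,-16,0,0,0,-1])

```text
time: 4.1
ee_pos: [0.526, 0.2411, 0.4775]
tool_rot: [[0.54, 0.841, -0.003], [0.841, -0.54, -0.002], [-0.003, -0.001, -1.0]]
contact_force: [1.7, -0.4, -4.0]
grip_width: 0.0107
gripper_force: 59.3
```

carry_out(steps=[0,0,-2,0,0,0,-1,0,0,-2,0,0,0,-1])

```text
time: 4.3
ee_pos: [0.5265, 0.242, 0.5001]
tool_rot: [[0.54, 0.841, 0.005], [0.841, -0.54, 0.002], [0.004, 0.003, -1.0]]
contact_force: [0.7, 0.1, -4.5]
grip_width: 0.0111
gripper_force: 59.3
```

```bash
cat >> h.py <<'E'
def go(x,y,z,yaw):
    s=robot.read_state();R=s['tool_rot'];p=s['ee_pos']
    c,n=np.cos(yaw),np.sin(yaw);T=np.array([[c,n,0],[n,-c,0],[0,0,-1]])
    print("t",s['time'],"q",s['joint_pos'],"ee",p,"yaw",np.arctan2(R[1,0],R[0,0]),"F",s['contact_force'],"grip",s['grip_width'],s['gripper_force'])
    print("shift cm",R.T@(np.r_[x,y,z]-p)*100,"rv",cv2.Rodrigues(R.T@T)[0].ravel())
E
python3 - <<'E'
from h import *
go(.522,-.238,.5,1.70)
E
```

```text
t 4.3 q [-0.028   0.3001 -0.6077  1.6126  0.1786  1.2794 -1.2364] ee [0.5265 0.242  0.5001] yaw 0.9997850757361387 F [ 0.721   0.0678 -4.4939] grip 0.011110719805801153 59.30427405255614
shift cm [-40.6309  25.564   -0.0819] rv [ 0.0045 -0.0029 -0.7002]
```

carry_out(steps=[-3,2,0,0,0,0,-1,-7,4.4,0,0,0,0,-1,-11,7,0,0,0,0,-1,-15,9.4,0,0,0,0,-1,-19,12,0,0,0,0,-1])

```text
time: 4.8
ee_pos: [0.5237, 0.0148, 0.4947]
tool_rot: [[0.54, 0.842, -0.005], [0.842, -0.54, -0.001], [-0.003, -0.004, -1.0]]
contact_force: [1.1, 0.2, -4.4]
grip_width: 0.0108
gripper_force: 59.3
```

carry_out(steps=[-4,2.5,0,0,0,0,-1,-8,5,0,0,0,0,-1,-12,7.5,0,0,0,0,-1,-16,10,0,0,0,0,-1,-19,12,0,0,0,0,-1])

```text
time: 5.3
ee_pos: [0.5216, -0.2115, 0.4944]
tool_rot: [[0.543, 0.84, -0.005], [0.84, -0.543, -0.0], [-0.003, -0.005, -1.0]]
contact_force: [-0.3, -0.1, -5.0]
grip_width: 0.0108
gripper_force: 59.3
```

carry_out(steps=[-1.5,0.8,0,0,0,-0.14,-1,-2.6,1.56,0,0,0,-0.28,-1,-2.6,1.56,0,0,0,-0.42,-1,-2.6,1.56,0,0,0,-0.56,-1,-2.6,1.56,0,0,0,-0.7,-1])

```text
time: 5.8
ee_pos: [0.5215, -0.2384, 0.4943]
tool_rot: [[-0.134, 0.991, -0.005], [0.991, 0.134, 0.002], [0.003, -0.005, -1.0]]
contact_force: [0.6, 0.8, -4.3]
grip_width: 0.0109
gripper_force: 59.3
```

carry_out(steps=[0,0,0,0,0,0,-1,0,0,0,0,0,0,-1])

```text
time: 6.0
ee_pos: [0.5217, -0.2383, 0.4956]
tool_rot: [[-0.126, 0.992, -0.003], [0.992, 0.126, 0.001], [0.002, -0.003, -1.0]]
contact_force: [0.7, 0.6, -5.6]
grip_width: 0.0106
gripper_force: 59.3
```

Run:
```python
from h import *
go(.522,-.238,.5,1.70); 
c=robot.camera_info("wrist");im=robot.get_image("wrist");cv2.imwrite("pics/w3.png",im)
s=robot.get_image("scene");t=robot.get_image("top")
r=lambda a,x,y,w,h,k:cv2.resize(a[y:y+h,x:x+w],None,fx=k,fy=k,interpolation=cv2.INTER_CUBIC)
cv2.imwrite("pics/c3.png",np.vstack([cv2.resize(im,(400,250)),r(s,222,80,100,100,4)])[:600])
go(.522,-.238,.5,1.70)
```

```text
t 6.0 q [ 0.711   0.2701 -0.4455  1.6369  0.1205  1.2655  0.369 ] ee [ 0.5217 -0.2383  0.4956] yaw 1.6968432542836442 F [ 0.7398  0.5927 -5.5901] grip 0.010621996282456895 59.26515772822313
shift cm [ 0.0257  0.0295 -0.4426] rv [-0.0031 -0.0017 -0.0032]
t 6.15 q [ 0.7106  0.2691 -0.4455  1.6351  0.1204  1.2658  0.3703] ee [ 0.522  -0.2381  0.4969] yaw 1.698341796272853 F [-0.2305 -0.3287 -4.2544] grip 0.01091073689015004 59.26391410874203
shift cm [ 0.0104 -0.0019 -0.3107] rv [-0.001  -0.0005 -0.0017]
```

View pics/c3.png

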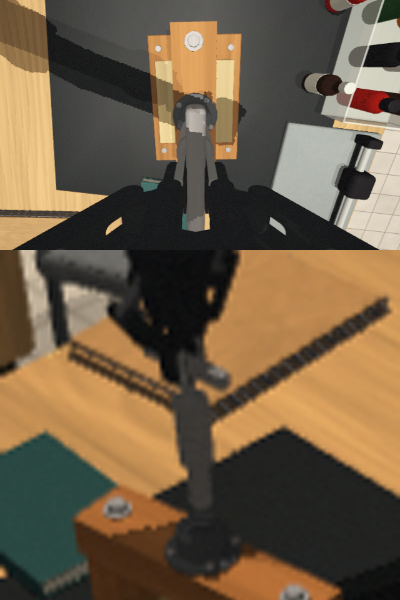

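Wrist half: the T-bar runs from the far end (195,108) to the near end (196,230), in line with the beam. The scene half shows the spindle upright, with its foot just above the nut. Next I check the axis position relative to the TCP.

Run:
```python
from h import *
im=cv2.imread("pics/w3.png");cv2.imwrite("pics/w3c.png",cv2.resize(im[150:390,250:380],None,fx=2.5,fy=2.5,interpolation=cv2.INTER_CUBIC))
g=cv2.cvtColor(im,cv2.COLOR_BGR2GRAY)
print(g[160:384:4,311:318].mean(1).astype(int))
c=robot.camera_info("wrist");s=robot.read_state()
for d in(-.045,.045):
    P=s['ee_pos']+s['tool_rot']@[d,0,.148];print(d,proj("wrist",P,c))
```

```text
[ 53  48  86  90 154 169 172 173 173 173 173 172 173  88  88  88  88  88
  88  88  88  89  89  88  90  89  90  89  90  89  90  89  89  89  89  89
  89  89  89  90  90  90  89  90  89  90  90 102 119 120 120 120 119  27
  24  27]
-0.045 [311.0286 393.462 ]
0.045 [310.5287 184.6791]
```

View pics/w3c.png

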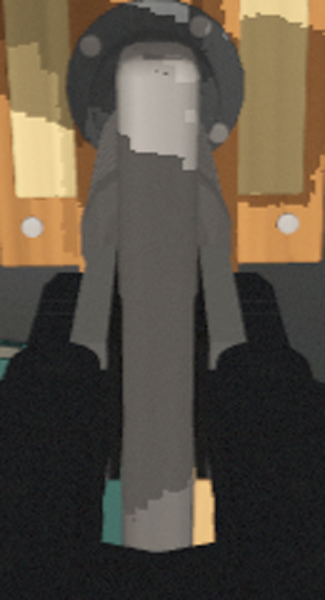

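Run:
```python
from h import *
s=robot.get_image("scene");cv2.imwrite("pics/s4.png",s)
st=robot.read_state();p=st['ee_pos'];R=st['tool_rot']
for z in(.25,.299):
    print("pred axis",z,[proj("scene",p+R@[d,0,z]) for d in(0,.005)])
print("flange pred",proj("scene",[.522,-.238,.148]))
b=cv2.resize(s[120:170,245:305],None,fx=7,fy=7,interpolation=cv2.INTER_CUBIC)
im=cv2.imread("pics/w3.png");w=cv2.resize(im[140:220,260:370],(420,305),interpolation=cv2.INTER_CUBIC)
cv2.imwrite("pics/c4.png",np.hstack([b[:305],w[:305,:380]]) if 0 else np.vstack([b[:,:420],w])[:600])
c=robot.camera_info("wrist")
print("flange wrist pred",proj("wrist",[.522,-.238,.148],c))
```

```text
pred axis 0.25 [array([270.2716, 130.7588]), array([271.3546, 131.2819])]
pred axis 0.299 [array([271.5487, 142.4918]), array([272.6128, 143.0209])]
flange pred [272.7728 154.076 ]
flange wrist pred [312.2041 183.5654]
```

View pics/c4.png

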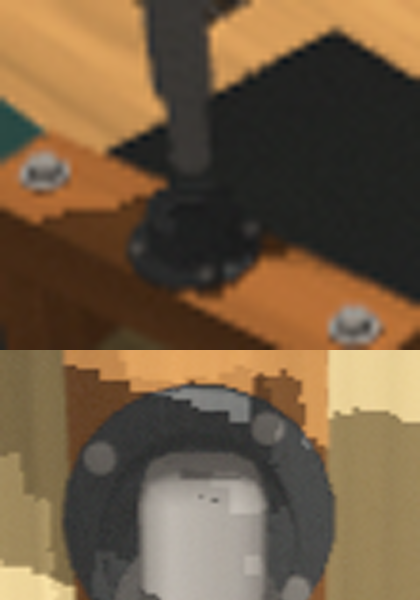

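Both views agree that the spindle axis sits about 4.7 mm toward tool +x from the TCP, and the nut is at about (0.522,-0.238). I'll correct for that and lower.

carry_out(steps=[-0.45,0,0,0,0,0,-1,-0.45,0,1,0,0,0,-1,-0.45,0,2,0,0,0,-1,-0.45,0,3,0,0,0,-1,-0.45,0,3,0,0,0,-1])

```text
time: 6.7
ee_pos: [0.5221, -0.2425, 0.4651]
tool_rot: [[-0.129, 0.992, -0.004], [0.992, 0.129, 0.002], [0.002, -0.004, -1.0]]
contact_force: [-0.1, 0.0, -4.5]
grip_width: 0.0109
gripper_force: 59.2
```

carry_out(steps=[0,0,0.8,0,0,0,-1,0,0,1.6,0,0,0,-1,0,0,2.4,0,0,0,-1,0,0,3.2,0,0,0,-1,0,0,3.2,0,0,0,-1])

```text
time: 7.2
ee_pos: [0.5223, -0.2426, 0.434]
tool_rot: [[-0.129, 0.992, -0.003], [0.992, 0.129, 0.001], [0.001, -0.002, -1.0]]
contact_force: [-0.0, -0.0, -4.7]
grip_width: 0.0109
gripper_force: 59.2
```

Run:
```python
from h import *
go(.522,-.238,.43,1.70);print(robot.read_state()['ft_torque'])
```

```text
t 7.2 q [ 0.7083  0.3172 -0.4392  1.7185  0.146   1.1413  0.3559] ee [ 0.5223 -0.2426  0.434 ] yaw 1.6998011217606754 F [-0.043  -0.0176 -4.7051] grip 0.010925533399995215 59.20433274266543
shift cm [0.4562 0.0301 0.4002] rv [-0.0025 -0.0015 -0.0002]
[-0.0787  0.0211  0.0454]
```

carry_out(steps=[0,0,0.2,0,0,0,-1,0,0,0.4,0,0,0,-1,0,0,0.6,0,0,0,-1,0,0,0.8,0,0,0,-1,0,0,0.8,0,0,0,-1])

```text
time: 7.7
ee_pos: [0.5226, -0.2426, 0.4274]
tool_rot: [[-0.129, 0.992, -0.0], [0.992, 0.129, 0.0], [0.0, -0.0, -1.0]]
contact_force: [0.1, 0.4, -4.9]
grip_width: 0.0109
gripper_force: 59.2
```

carry_out(steps=[0,0,0.1,0,0,0,-1,0,0,0.2,0,0,0,-1,0,0,0.2,0,0,0,-1])

```text
time: 8.0
ee_pos: [0.5227, -0.2426, 0.4255]
tool_rot: [[-0.129, 0.992, -0.0], [0.992, 0.129, -0.0], [-0.0, -0.0, -1.0]]
contact_force: [0.1, -0.2, -4.1]
grip_width: 0.0107
gripper_force: 59.2
```

carry_out(steps=[0,0,0.1,0,0,0,-1,0,0,0.2,0,0,0,-1,0,0,0.2,0,0,0,-1])

```text
time: 8.3
ee_pos: [0.5226, -0.2426, 0.4234]
tool_rot: [[-0.129, 0.992, -0.0], [0.992, 0.129, 0.0], [0.0, -0.0, -1.0]]
contact_force: [0.3, -0.1, -3.9]
grip_width: 0.011
gripper_force: 59.2
```

carry_out(steps=[0,0,0.1,0,0,0,-1,0,0,0.1,0,0,0,-1])

```text
time: 8.5
ee_pos: [0.5227, -0.2426, 0.4225]
tool_rot: [[-0.129, 0.992, -0.0], [0.992, 0.129, 0.0], [0.0, -0.0, -1.0]]
contact_force: [0.2, 0.8, -4.8]
grip_width: 0.0107
gripper_force: 59.2
```

carry_out(steps=[0,0,0.1,0,0,0,-1,0,0,0.1,0,0,0,-1])

```text
time: 8.7
ee_pos: [0.5227, -0.2426, 0.4215]
tool_rot: [[-0.129, 0.992, -0.0], [0.992, 0.129, 0.0], [0.0, -0.0, -1.0]]
contact_force: [0.2, 0.1, -4.7]
grip_width: 0.0106
gripper_force: 59.2
```

carry_out(steps=[0,0,0.1,0,0,0,-1,0,0,0.1,0,0,0,-1])

```text
time: 8.9
ee_pos: [0.5227, -0.2426, 0.4206]
tool_rot: [[-0.129, 0.992, -0.0], [0.992, 0.129, -0.0], [0.0, -0.0, -1.0]]
contact_force: [-0.6, 0.6, -5.0]
grip_width: 0.0111
gripper_force: 59.3
```

carry_out(steps=[0,0,0.1,0,0,0,-1,0,0,0.1,0,0,0,-1])

```text
time: 9.1
ee_pos: [0.5228, -0.2426, 0.4204]
tool_rot: [[-0.129, 0.992, 0.001], [0.992, 0.129, -0.001], [-0.001, 0.001, -1.0]]
contact_force: [-1.3, 0.6, 1.1]
grip_width: 0.0109
gripper_force: 60.1
```

carry_out(steps=[0,0,0.1,0,0,0,-1,0,0,0.1,0,0,0,-1])

```text
time: 9.3
ee_pos: [0.5229, -0.2425, 0.4204]
tool_rot: [[-0.129, 0.992, 0.001], [0.992, 0.129, -0.001], [-0.001, 0.001, -1.0]]
contact_force: [-2.6, 1.1, 5.9]
grip_width: 0.0109
gripper_force: 60.9
```

carry_out(steps=[0,0,0.1,0,0,0,-1,0,0,0.1,0,0,0,-1])

```text
time: 9.5
ee_pos: [0.523, -0.2424, 0.4203]
tool_rot: [[-0.129, 0.992, 0.002], [0.992, 0.129, -0.002], [-0.002, 0.002, -1.0]]
contact_force: [-4.2, 1.9, 10.3]
grip_width: 0.011
gripper_force: 61.6
```

Contact is at TCP z 0.4204, so the thread point rests about 3.6 mm below the mouth, which is plausible. I'll unload, open a little, centre the TCP on the spindle axis and regrip.

carry_out(steps=[0,0,-0.15,0,0,0,-1,0,0,-0.3,0,0,0,-1,0,0,-0.3,0,0,0,-0.4,0,0,-0.3,0,0,0,-0.4,0.2,0,-0.3,0,0,0,-0.4])

```text
time: 10.0
ee_pos: [0.5227, -0.2408, 0.4207]
tool_rot: [[-0.128, 0.992, 0.001], [0.992, 0.128, -0.0], [-0.0, 0.001, -1.0]]
contact_force: [0.1, -0.6, 0.9]
grip_width: 0.0252
gripper_force: 0.0
```

carry_out(steps=[0.25,0,0,0,0,0,-0.4,0.25,0,0,0,0,0,-0.4])

```text
time: 10.2
ee_pos: [0.5223, -0.2375, 0.4207]
tool_rot: [[-0.13, 0.992, 0.0], [0.992, 0.13, 0.0], [0.0, 0.0, -1.0]]
contact_force: [0.2, -0.6, 0.6]
grip_width: 0.026
gripper_force: 0.0
```

Run:
```python
from h import *
go(.522,-.238,.42,1.70)
c=robot.camera_info("wrist");im=robot.get_image("wrist");cv2.imwrite("pics/w5.png",im)
s=robot.read_state()
for z in(.145,.150):print(z,[proj("wrist",s['ee_pos']+s['tool_rot']@[d,0,z],c) for d in(-.045,.045)])
a=cv2.resize(im[130:390,230:400],None,fx=2.3,fy=2.3,interpolation=cv2.INTER_CUBIC)
t=robot.get_image("scene");b=cv2.resize(t[90:190,220:320],(400,400),interpolation=cv2.INTER_CUBIC)
o=np.zeros((598,800,3),np.uint8);o[:a.shape[0],:a.shape[1]]=a[:598];o[:400,400:]=b;cv2.imwrite("pics/c5.png",o)
```

```text
t 10.2 q [ 0.7014  0.3244 -0.4405  1.741   0.1521  1.1096  0.3431] ee [ 0.5223 -0.2375  0.4207] yaw 1.7006782889203276 F [ 0.237  -0.5704  0.5656] grip 0.02604834013497741 0.0
shift cm [-0.0428 -0.0328  0.0701] rv [ 0.0004 -0.0001  0.0007]
0.145 [array([310.7551, 399.7405]), array([310.2329, 187.3103])]
0.15 [array([310.8243, 390.1281]), array([310.3367, 184.0533])]
```

View pics/c5.png

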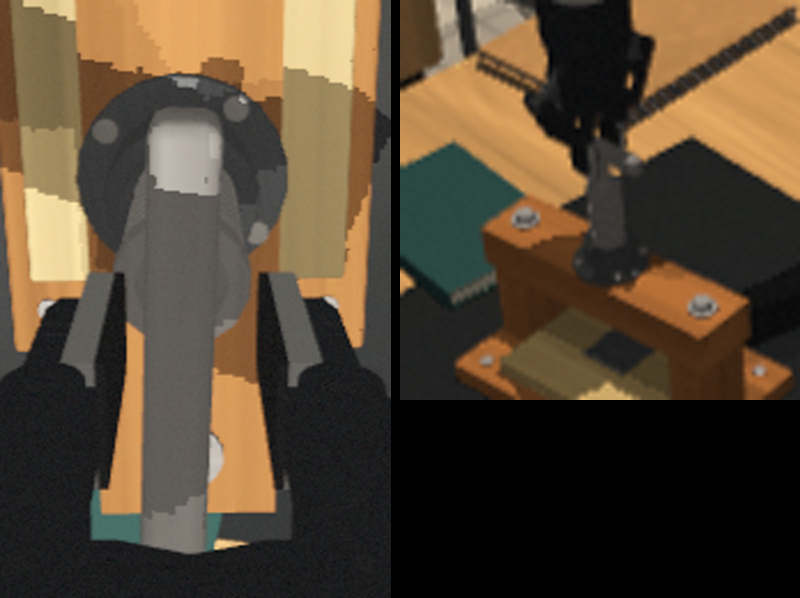

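The crop shows the bar centred along x: its far edge is at row 184, as predicted. It sits about 2 mm toward tool -y of the fingers' midline (180 against 191 in the crop). I'll centre y, regrip and apply a light downward preload.

carry_out(steps=[0,-0.17,0,0,0,0,-0.4,0,-0.17,0,0,0,0,-0.4,0,-0.17,0,0,0,0,-1,0,-0.17,0,0,0,0,-1,0,-0.17,0,0,0,0,-1])

```text
time: 10.8
ee_pos: [0.5205, -0.2384, 0.4208]
tool_rot: [[-0.129, 0.992, 0.0], [0.992, 0.129, -0.0], [-0.0, 0.0, -1.0]]
contact_force: [-0.7, -0.2, 1.5]
grip_width: 0.0108
gripper_force: 60.5
```

carry_out(steps=[0,0,0.1,0,0,0,-1,0,0,0.2,0,0,0,-1,0,0,0.2,0,0,0,-1])

```text
time: 11.1
ee_pos: [0.5207, -0.2383, 0.4208]
tool_rot: [[-0.128, 0.992, 0.002], [0.992, 0.128, -0.001], [-0.002, 0.001, -1.0]]
contact_force: [-2.3, 1.4, 9.6]
grip_width: 0.0114
gripper_force: 61.9
```

carry_out(steps=[0,0,-0.01,0,0,-0.08,-1,0,0,-0.03,0,0,-0.16,-1,0,0,-0.05,0,0,-0.24,-1,0,0,-0.06,0,0,-0.32,-1,0,0,-0.08,0,0,-0.4,-1])

```text
time: 11.6
ee_pos: [0.5207, -0.2386, 0.4215]
tool_rot: [[-0.507, 0.862, 0.002], [0.862, 0.507, -0.002], [-0.003, 0.0, -1.0]]
contact_force: [-2.9, 0.2, 9.2]
grip_width: 0.0109
gripper_force: 61.8
```

carry_out(steps=[0,0,-0.01,0,0,-0.08,-1,0,0,-0.03,0,0,-0.16,-1,0,0,-0.05,0,0,-0.24,-1,0,0,-0.06,0,0,-0.32,-1,0,0,-0.08,0,0,-0.4,-1])

```text
time: 12.1
ee_pos: [0.5206, -0.2388, 0.4222]
tool_rot: [[-0.803, 0.597, 0.001], [0.597, 0.803, -0.002], [-0.002, -0.001, -1.0]]
contact_force: [-2.1, 0.3, 9.4]
grip_width: 0.0107
gripper_force: 61.8
```

carry_out(steps=[0,0,-0.01,0,0,-0.08,-1,0,0,-0.03,0,0,-0.16,-1,0,0,-0.05,0,0,-0.24,-1,0,0,-0.06,0,0,-0.32,-1,0,0,-0.08,0,0,-0.4,-1])

```text
time: 12.6
ee_pos: [0.5205, -0.2389, 0.4229]
tool_rot: [[-0.971, 0.237, 0.001], [0.237, 0.971, -0.003], [-0.002, -0.002, -1.0]]
contact_force: [-2.2, -1.6, 9.3]
grip_width: 0.011
gripper_force: 61.7
```

carry_out(steps=[0,0,-0.01,0,0,-0.05,-1,0,0,-0.02,0,0,-0.1,-1,0,0,-0.03,0,0,-0.15,-1])

```text
time: 12.9
ee_pos: [0.5205, -0.2391, 0.4231]
tool_rot: [[-0.996, 0.091, 0.001], [0.091, 0.996, -0.003], [-0.001, -0.003, -1.0]]
contact_force: [-2.1, -1.2, 9.0]
grip_width: 0.011
gripper_force: 61.7
```

carry_out(steps=[0,0,-0.01,0,0,-0.05,-1,0,0,-0.02,0,0,-0.1,-1,0,0,-0.03,0,0,-0.15,-1])

```text
time: 13.2
ee_pos: [0.5205, -0.2392, 0.4234]
tool_rot: [[-0.998, -0.059, 0.001], [-0.059, 0.998, -0.003], [-0.001, -0.003, -1.0]]
contact_force: [-2.3, -1.4, 8.4]
grip_width: 0.011
gripper_force: 61.6
```

carry_out(steps=[0,0,-0.01,0,0,-0.05,-1,0,0,-0.02,0,0,-0.1,-1])

```text
time: 13.4
ee_pos: [0.5205, -0.2393, 0.4234]
tool_rot: [[-0.987, -0.158, 0.001], [-0.158, 0.987, -0.003], [-0.0, -0.003, -1.0]]
contact_force: [-2.4, -0.6, 7.9]
grip_width: 0.0106
gripper_force: 61.5
```

carry_out(steps=[0,0,-0.01,0,0,-0.05,-1,0,0,-0.02,0,0,-0.1,-1])

```text
time: 13.6
ee_pos: [0.5204, -0.2394, 0.4235]
tool_rot: [[-0.967, -0.256, 0.001], [-0.256, 0.967, -0.003], [0.0, -0.003, -1.0]]
contact_force: [-2.0, -1.5, 6.6]
grip_width: 0.011
gripper_force: 61.4
```

The lift has levelled off, so the ridge is on its crest. I'll carry on in small turns without raising.

carry_out(steps=[0,0,0,0,0,-0.05,-1,0,0,0,0,0,-0.1,-1])

```text
time: 13.8
ee_pos: [0.5203, -0.2396, 0.4233]
tool_rot: [[-0.936, -0.351, 0.0], [-0.351, 0.936, -0.004], [0.001, -0.004, -1.0]]
contact_force: [-1.4, -3.0, 5.8]
grip_width: 0.0109
gripper_force: 61.3
```

carry_out(steps=[0,0,0,0,0,-0.05,-1,0,0,0,0,0,-0.1,-1])

```text
time: 14.0
ee_pos: [0.52, -0.2393, 0.422]
tool_rot: [[-0.896, -0.443, -0.001], [-0.443, 0.896, -0.002], [0.002, -0.001, -1.0]]
contact_force: [-1.5, -1.4, -4.6]
grip_width: 0.0113
gripper_force: 59.7
```

The drop came: the force went from +5.8 to −4.6 N, after about 1.90 rad of backward turning. I'll release so it falls fully, follow it down, regrip and check.

carry_out(steps=[0,0,0,0,0,0,-0.5,0,0,0,0,0,0,-0.5,0,0,0.2,0,0,0,-0.5,0,0,0.4,0,0,0,-0.5,0,0,0.4,0,0,0,-0.5])

```text
time: 14.5
ee_pos: [0.5204, -0.2383, 0.4176]
tool_rot: [[-0.897, -0.442, -0.001], [-0.442, 0.897, 0.0], [0.0, 0.001, -1.0]]
contact_force: [0.2, -0.4, 0.5]
grip_width: 0.0216
gripper_force: 0.0
```

Run:
```python
from h import *
go(.5205,-.2384,.418,3.60)
c=robot.camera_info("wrist");im=robot.get_image("wrist");cv2.imwrite("pics/w6.png",im)
s=robot.read_state()
for z in(.145,.150):print(z,[proj("wrist",s['ee_pos']+s['tool_rot']@[d,0,z],c) for d in(-.045,.045)])
a=cv2.resize(im[130:390,230:400],None,fx=2.3,fy=2.3,interpolation=cv2.INTER_CUBIC)
cv2.imwrite("pics/c6.png",a)
```

```text
t 14.5 q [ 0.978   0.4026 -0.8165  1.7331  0.3186  1.1452  2.0966] ee [ 0.5204 -0.2383  0.4176] yaw -2.68341623030246 F [ 0.2248 -0.401   0.4697] grip 0.021598938708344267 0.0
shift cm [-0.0043 -0.0188 -0.039 ] rv [ 0.0005 -0.0004 -0.0002]
0.145 [array([310.476 , 394.9192]), array([309.8302, 179.7868])]
0.15 [array([310.5468, 385.4056]), array([309.9409, 176.8038])]
```

View pics/c6.png

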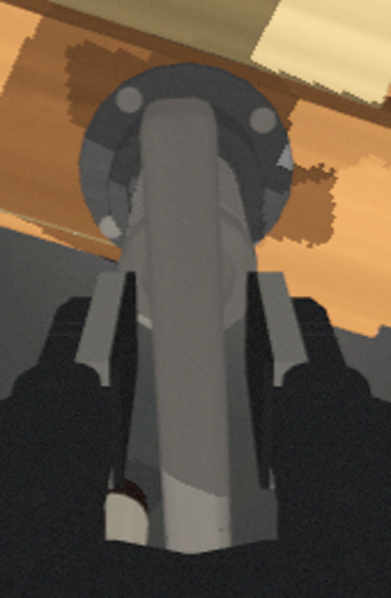

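The bar has dropped and sits at the expected height (far edge at row 179). I'll regrip, press lightly, then turn forward, following 12 mm per turn.

carry_out(steps=[0,0,0,0,0,0,-1,0,0,0,0,0,0,-1,0,0,0,0,0,0,-1,0,0,0.1,0,0,0,-1,0,0,0.1,0,0,0,-1])

```text
time: 15.05
ee_pos: [0.5206, -0.2383, 0.4181]
tool_rot: [[-0.897, -0.442, 0.001], [-0.442, 0.897, -0.001], [-0.0, -0.001, -1.0]]
contact_force: [-1.5, 0.2, 5.8]
grip_width: 0.0112
gripper_force: 59.6
```

carry_out(steps=[0,0,0.03,0,0,0.14,-1,0,0,0.05,0,0,0.28,-1,0,0,0.08,0,0,0.42,-1,0,0,0.11,0,0,0.56,-1,0,0,0.13,0,0,0.7,-1])

```text
time: 15.55
ee_pos: [0.5207, -0.2384, 0.4168]
tool_rot: [[-0.969, 0.245, 0.001], [0.245, 0.969, -0.001], [-0.002, -0.001, -1.0]]
contact_force: [-0.9, -1.1, 4.0]
grip_width: 0.0107
gripper_force: 59.4
```

carry_out(steps=[0,0,0.03,0,0,0.14,-1,0,0,0.05,0,0,0.28,-1,0,0,0.08,0,0,0.42,-1,0,0,0.11,0,0,0.56,-1,0,0,0.13,0,0,0.7,-1])

```text
time: 16.05
ee_pos: [0.5207, -0.2385, 0.4155]
tool_rot: [[-0.584, 0.812, 0.002], [0.812, 0.584, -0.001], [-0.002, 0.001, -1.0]]
contact_force: [-0.6, -0.5, 3.7]
grip_width: 0.0108
gripper_force: 59.4
```

carry_out(steps=[0,0,0.03,0,0,0.14,-1,0,0,0.05,0,0,0.28,-1,0,0,0.08,0,0,0.42,-1,0,0,0.11,0,0,0.56,-1,0,0,0.13,0,0,0.7,-1])

```text
time: 16.55
ee_pos: [0.5205, -0.2388, 0.4142]
tool_rot: [[0.077, 0.997, 0.001], [0.997, -0.077, -0.002], [-0.002, 0.001, -1.0]]
contact_force: [-0.8, -1.6, 4.0]
grip_width: 0.011
gripper_force: 59.5
```

carry_out(steps=[0,0,0.03,0,0,0.14,-1,0,0,0.05,0,0,0.28,-1,0,0,0.08,0,0,0.42,-1,0,0,0.11,0,0,0.56,-1,0,0,0.13,0,0,0.7,-1])

```text
time: 17.05
ee_pos: [0.5204, -0.2389, 0.4129]
tool_rot: [[0.701, 0.713, 0.001], [0.713, -0.701, -0.002], [-0.001, 0.002, -1.0]]
contact_force: [-2.1, -1.0, 3.5]
grip_width: 0.011
gripper_force: 59.6
```

Run:
```python
from h import *
go(.5205,-.2384,.418,3.60)
```

```text
t 17.05 q [ 0.5687  0.3093 -0.2663  1.7614  0.0925  1.0816 -0.5062] ee [ 0.5204 -0.2389  0.4129] yaw 0.7936188688230927 F [-2.0993 -1.0412  3.5029] grip 0.01099489375844376 59.55282522831112
shift cm [ 0.0478 -0.0254 -0.508 ] rv [-0.0006  0.0028 -2.8064]
```

carry_out(steps=[0,0,0.03,0,0,0.14,-1,0,0,0.05,0,0,0.28,-1,0,0,0.08,0,0,0.42,-1,0,0,0.11,0,0,0.56,-1,0,0,0.13,0,0,0.7,-1])

```text
time: 17.55
ee_pos: [0.5203, -0.2389, 0.4116]
tool_rot: [[0.996, 0.094, 0.001], [0.094, -0.996, -0.002], [0.001, 0.002, -1.0]]
contact_force: [-1.4, -1.1, 3.5]
grip_width: 0.0111
gripper_force: 59.4
```

carry_out(steps=[0,0,0.03,0,0,0.14,-1,0,0,0.05,0,0,0.28,-1,0,0,0.08,0,0,0.42,-1,0,0,0.11,0,0,0.56,-1,0,0,0.13,0,0,0.7,-1])

```text
time: 18.05
ee_pos: [0.5203, -0.2389, 0.4102]
tool_rot: [[0.822, -0.57, 0.001], [-0.57, -0.822, -0.002], [0.001, 0.001, -1.0]]
contact_force: [-2.1, -0.5, 3.3]
grip_width: 0.0107
gripper_force: 59.4
```

Run:
```python
from h import *
go(.5205,-.2384,.42,3.60-4.2+np.pi)
```

```text
t 18.05 q [ 0.3761  0.297  -0.0246  1.7762  0.0096  1.0673 -1.829 ] ee [ 0.5203 -0.2389  0.4102] yaw -0.6061402245004937 F [-2.0594 -0.505   3.3299] grip 0.010669039240341715 59.43645553663373
shift cm [-0.0096 -0.0493 -0.9831] rv [-0.0022 -0.0015  3.1355]
```

carry_out(steps=[0,0,-0.1,0,0,0,-1,0,0,-0.1,0,0,0,-0.2,0,0,-0.1,0,0,0,0,0,0,-0.1,0,0,0,0,0,0,-1.5,0,0,0,0])

```text
time: 18.55
ee_pos: [0.52, -0.238, 0.4228]
tool_rot: [[0.826, -0.564, -0.004], [-0.564, -0.826, 0.002], [-0.004, 0.001, -1.0]]
contact_force: [0.3, 0.8, 1.0]
grip_width: 0.0429
gripper_force: 0.0
```

carry_out(steps=[0,0,-1.5,0,0,0,0,0,0,-3.2,0,0,0,0,0,0,-3.2,0,0,-0.12,0,0,0,-3.2,0,0,-0.26,0,0,0,-3.2,0,0,-0.4,0])

```text
time: 19.05
ee_pos: [0.5206, -0.2382, 0.4577]
tool_rot: [[0.981, -0.193, 0.002], [-0.193, -0.981, -0.001], [0.002, 0.0, -1.0]]
contact_force: [-0.5, -0.1, -0.7]
grip_width: 0.043
gripper_force: 0.0
```

carry_out(steps=[0,0,0,0,0,-0.14,0,0,0,0,0,0,-0.28,0,0,0,0,0,0,-0.42,0,0,0,0,0,0,-0.56,0,0,0,0,0,0,-0.7,0])

```text
time: 19.55
ee_pos: [0.5205, -0.2383, 0.4574]
tool_rot: [[0.875, 0.485, 0.001], [0.485, -0.875, -0.0], [0.001, 0.001, -1.0]]
contact_force: [-1.4, -0.0, 0.8]
grip_width: 0.0425
gripper_force: 0.0
```

carry_out(steps=[0,0,0,0,0,-0.14,0,0,0,0,0,0,-0.28,0,0,0,0,0,0,-0.42,0,0,0,0,0,0,-0.56,0,0,0,0,0,0,-0.7,0])

```text
time: 20.05
ee_pos: [0.5205, -0.2384, 0.4574]
tool_rot: [[0.357, 0.934, 0.001], [0.934, -0.357, -0.001], [-0.0, 0.001, -1.0]]
contact_force: [0.2, 1.3, -0.2]
grip_width: 0.0428
gripper_force: 0.0
```

carry_out(steps=[0,0,0,0,0,-0.14,0,0,0,0,0,0,-0.28,0,0,0,0,0,0,-0.42,0,0,0,0,0,0,-0.56,0,0,0,0,0,0,-0.7,0])

```text
time: 20.55
ee_pos: [0.5205, -0.2383, 0.4574]
tool_rot: [[-0.329, 0.944, 0.001], [0.944, 0.329, -0.001], [-0.001, 0.001, -1.0]]
contact_force: [-0.3, 0.8, 0.1]
grip_width: 0.0428
gripper_force: 0.0
```

carry_out(steps=[0,0,0,0,0,-0.14,0,0,0,0,0,0,-0.28,0,0,0,0,0,0,-0.42,0,0,0,0,0,0,-0.56,0,0,0,0,0,0,-0.64,0])

```text
time: 21.05
ee_pos: [0.5205, -0.2384, 0.4574]
tool_rot: [[-0.827, 0.562, 0.001], [0.562, 0.827, -0.001], [-0.001, 0.0, -1.0]]
contact_force: [-0.3, -0.3, -1.2]
grip_width: 0.0427
gripper_force: 0.0
```

carry_out(steps=[0,0,0,0,0,0,0,0,0,0,0,0,0,0])

```text
time: 21.25
ee_pos: [0.5205, -0.2385, 0.4569]
tool_rot: [[-0.823, 0.568, 0.001], [0.568, 0.823, -0.001], [-0.001, 0.0, -1.0]]
contact_force: [0.4, -0.1, 0.4]
grip_width: 0.0427
gripper_force: 0.0
```

Run:
```python
from h import *
go(.5203,-.2385,.4105,-.606+np.pi)
c=robot.camera_info("wrist");im=robot.get_image("wrist");cv2.imwrite("pics/w7.png",im)
s=robot.read_state()
# expected bar ends (top of bar at z=.4103-.148) if bar yaw is -.606+pi
for d in(-.045,.045):
    for w in(-.006,.006):
        u=np.array([np.cos(2.536),np.sin(2.536),0]);v=np.array([-u[1],u[0],0]);P=np.r_[.5203,-.2385,.2625]+d*u+w*v;print(d,w,proj("wrist",P,c))
g=cv2.cvtColor(im,cv2.COLOR_BGR2HSV)
for y in(215,235,255,275,295,315):print(y,''.join('#' if a<45 and b>60 else '.' for a,b in zip(g[y,280:350,1],g[y,280:350,2])))
```

```text
t 21.25 q [ 0.7647  0.3031 -0.5153  1.6934  0.1597  1.186   1.1761] ee [ 0.5205 -0.2385  0.4569] yaw 2.5379969730489704 F [ 0.3878 -0.1236  0.3524] grip 0.042659535209273035 0.0
shift cm [ 0.0169 -0.0124  4.643 ] rv [0.0001 0.001  0.0024]
-0.045 -0.006 [320.7019 323.5521]
-0.045 0.006 [298.8314 323.5245]
0.045 -0.006 [322.1779 160.199 ]
0.045 0.006 [296.9753 160.1628]
215 ###############################################################.......
235 ...............##################################..............#.....#
255 .....................#################################################
275 ................######################################################
295 ######################################################################
315 #################################################################...##
```

carry_out(steps=[0,0,1.2,0,0,0,0,0,0,2.2,0,0,0,0,0,0,3.2,0,0,0,0])

```text
time: 21.6
ee_pos: [0.5202, -0.2383, 0.4228]
tool_rot: [[-0.824, 0.566, -0.001], [0.566, 0.824, 0.0], [0.001, -0.0, -1.0]]
contact_force: [0.2, 0.4, 0.1]
grip_width: 0.0429
gripper_force: 0.0
```

carry_out(steps=[0,0,0.8,0,0,0,0,0,0,1.45,0,0,0,0,0,0,1.45,0,0,0,-1,0,0,1.45,0,0,0,-1,0,0,1.45,0,0,0,-1])

```text
time: 22.1
ee_pos: [0.5204, -0.2386, 0.41]
tool_rot: [[-0.824, 0.566, 0.0], [0.566, 0.824, -0.001], [-0.001, -0.0, -1.0]]
contact_force: [0.5, -0.3, -1.3]
grip_width: 0.0108
gripper_force: 59.7
```

carry_out(steps=[0,0,0,0,0,0,-1,0,0,0,0,0,0,-1,0,0,0,0,0,0,-1])

```text
time: 22.4
ee_pos: [0.5204, -0.2385, 0.41]
tool_rot: [[-0.824, 0.566, 0.0], [0.566, 0.824, -0.001], [-0.001, -0.0, -1.0]]
contact_force: [-0.7, -0.2, -0.4]
grip_width: 0.0111
gripper_force: 59.8
```

Run:
```python
from h import *
go(.5205,-.2385,.4104,-.606+np.pi)
```

```text
t 22.4 q [ 0.7556  0.3421 -0.5084  1.7542  0.1856  1.0924  1.1549] ee [ 0.5204 -0.2385  0.41  ] yaw 2.5395962836252233 F [-0.7218 -0.22   -0.3717] grip 0.011133268266321382 59.75215321406722
shift cm [-0.0038  0.008  -0.0431] rv [-0.0003  0.0007  0.004 ]
```

carry_out(steps=[0,0,0.06,0,0,0.14,-1,0,0,0.09,0,0,0.28,-1,0,0,0.12,0,0,0.42,-1,0,0,0.15,0,0,0.56,-1,0,0,0.17,0,0,0.7,-1])

```text
time: 22.9
ee_pos: [0.5205, -0.2383, 0.4087]
tool_rot: [[-0.26, 0.966, 0.001], [0.966, 0.26, -0.0], [-0.001, 0.001, -1.0]]
contact_force: [-1.2, -0.3, 2.3]
grip_width: 0.0107
gripper_force: 60.1
```

carry_out(steps=[0,0,0.03,0,0,0.14,-1,0,0,0.05,0,0,0.28,-1,0,0,0.08,0,0,0.42,-1,0,0,0.11,0,0,0.56,-1,0,0,0.13,0,0,0.7,-1])

```text
time: 23.4
ee_pos: [0.5206, -0.2384, 0.4075]
tool_rot: [[0.423, 0.906, 0.001], [0.906, -0.423, -0.001], [-0.0, 0.002, -1.0]]
contact_force: [-0.9, -0.4, 0.5]
grip_width: 0.011
gripper_force: 59.9
```

carry_out(steps=[0,0,0.03,0,0,0.14,-1,0,0,0.05,0,0,0.28,-1,0,0,0.08,0,0,0.42,-1,0,0,0.11,0,0,0.56,-1,0,0,0.13,0,0,0.69,-1])

```text
time: 23.9
ee_pos: [0.5205, -0.2387, 0.4062]
tool_rot: [[0.903, 0.43, 0.001], [0.43, -0.903, -0.001], [0.001, 0.002, -1.0]]
contact_force: [-0.1, -1.2, 1.1]
grip_width: 0.0106
gripper_force: 60.0
```

carry_out(steps=[0,0,0,0,0,0,-1,0,0,0,0,0,0,-1])

```text
time: 24.1
ee_pos: [0.5205, -0.2387, 0.4061]
tool_rot: [[0.899, 0.437, 0.001], [0.437, -0.899, -0.001], [0.0, 0.002, -1.0]]
contact_force: [-0.5, -2.6, 2.4]
grip_width: 0.0111
gripper_force: 60.3
```

Run:
```python
from h import *
go(.5205,-.2385,.4061,3.6-np.pi);print(robot.read_state()['tool_rot'],robot.read_state()['ft_torque'])
cv2.imwrite("pics/s8.png",robot.get_image("scene"))
```

```text
t 24.1 q [ 0.4585  0.3053 -0.1282  1.7759  0.0451  1.0616 -0.8043] ee [ 0.5205 -0.2387  0.4061] yaw 0.45231292335216905 F [-0.538  -2.6262  2.4432] grip 0.011143546832310641 60.26248097419739
shift cm [ 0.0061 -0.0218  0.004 ] rv [ 0.0018 -0.0004 -0.0061]
[[ 0.8994  0.437   0.0011]
 [ 0.437  -0.8994 -0.0014]
 [ 0.0004  0.0018 -1.    ]] [-0.6147  0.183  -0.038 ]
```

The spindle went down 12.0 mm over one forward turn. It is still held, upright and under low force, so I'm handing in.

```bash
python3 -c "
from cell import robot
print(robot.close_job())"
```

```text
the job is handed in; nothing more can be done
None
```

The spindle is started in the nut: it dropped after about 1.9 rad of backward turning, then went one whole turn forward and 12.0 mm down; I'm still holding it upright, nothing else on the table was touched as far as the forces showed, and the job is handed in at 24 s.

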